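# Gauge the wear of a whetstone with a ratchet thimble

## Task

Check how far the whetstone has worn: lay it flat and straight on the table of the thickness gauge with its end gently up against the gauge's stop under the spindle, and let go of it. Then turn the ratchet (the narrow knurled cap on top, not the wider thimble below it) clockwise until the spindle bears on the stone and the ratchet has slipped by about 20 degrees, never more than 30, and leave the stone clamped like that. Do not disturb the mill, jar and mug.

Things in the scene. Friction and masses are not known exactly. Their poses are not given: they have to be found in the camera images.
- whetstone: Kitchen sharpening stone: plain grey bar of two bonded layers, 160 (its x) x 36 (its y) x 14 (its z) mm, 0.15 to 0.3 kg, lying flat and loose on the worktop. Origin: centre of its underside; both ends alike. Take it across its 36 mm width near the end that stays outside the gauge.
- gauge: Grey C-frame bench thickness gauge, fixed (place and yaw vary). Origin on the worktop under the spindle's axis, z up; its throat opens to its own -x: the stone goes in along its +x. Base x -60 to 65, y +-38, z 0 to 14 mm; column x 25 to 62, y +-20; top arm x -22 to 62, y +-20, z 84 to 114 mm. Thimble and ratchet stand on the arm on the axis; nothing of the gauge is higher.
- gauge_table (a point): Point on the gauge's middle plane at x = -25 mm, 40 mm above the worktop, axes as the gauge's: middle of the level steel table (x -75 to 24, y +-25 mm of the gauge, 10 mm thick) at its MEAN height. The table's true top is set anywhere from 38 to 42 mm above the worktop, stays there, and must be felt.
- gauge_stop (a point): Middle of the stop, the flat front of the 40 mm wide column, at x = +25 mm of the gauge, 50 mm above the worktop. A stone home against it has its centre at x = -55 mm, y = 0 of the gauge, and 60 mm of it stands out over the front of the table.
- spindle: Vertical steel spindle, does not turn. Origin: lower end of its shaft, at the start 77 to 82 mm above the worktop. The flat 13 mm contact tip screwed into it stands out below by anything from 2 to 14 mm (set by hand, not measured), so it starts 8 to 28 mm over a stone on the table. Goes down 9.5 mm per rad of thimble, clockwise from above; stays where left. By the ratchet it presses with about 17 N; over 24 N is forced.
- thimble: Wide aluminium thimble, 34 mm across, 118.5 to 139.5 mm above the worktop; origin on the axis at its underside. Turns about the vertical with a drag of about 0.08 N m, at most about 2.9 rad in all, and drives the spindle without slip: turned by hand it would force the spindle. A dark line on its top runs along its x axis.
- ratchet: Ratchet: narrow knurled cap, 24 mm across, 141 to 175 mm above the worktop, on the thimble's axis; origin on the axis at its underside. Clockwise from above it carries the thimble along until that takes over 0.24 N m (spindle bearing on the stone); then it slips smoothly, without clicks, at a steady 0.24 N m. Turned back it carries the thimble back up or slips back, whichever is easier.
- ratchet_top (a point): Centre of the ratchet's top, 175 mm above the worktop; turns with the ratchet. A dark line along its x axis lies over the thimble's line at the start; the angle between the two lines is how far the ratchet has slipped.
- pepper_mill: Glass shaker, 44 mm across, 90 mm high, bystander. Origin: centre of its underside.
- jam_jar: Jam jar with a white lid, 65 mm across, 94 mm high, bystander. Origin: centre of its underside.
- mug: White mug, 84 mm across, 91 mm high, with a handle, bystander. Origin: centre of its underside.

How it is judged:
On the way, in this order (a step that is already met when the one before it is completed fails the run):
1. the whetstone lies on the gauge's table, home against the stop, let go, and not yet clamped (x of whetstone in the frame of gauge between -0.06 and -0.05 m and y of whetstone in the frame of gauge between -0.008 and 0.008 m and angle between the x axis of whetstone and the x axis of gauge, either way round below 0.1 rad and angle between whetstone's own z axis and vertical below 0.05 rad and z of whetstone in the frame of gauge between 0.034 and 0.046 m and contact force between the fingers and whetstone below 0.1 N and contact force between spindle and whetstone below 0.5 N), for 0.2 s.
2. the spindle bears on the stone and the ratchet has slipped at least 8 degrees (x of whetstone in the frame of gauge between -0.06 and -0.05 m and y of whetstone in the frame of gauge between -0.008 and 0.008 m and angle between the x axis of whetstone and the x axis of gauge, either way round below 0.1 rad and angle between whetstone's own z axis and vertical below 0.05 rad and z of whetstone in the frame of gauge between 0.034 and 0.046 m and contact force between spindle and whetstone above 4 N and angle between the x axis of ratchet and the x axis of thimble, either way round above 0.14 rad), for 0.1 s.
At the end, for the whole second after the job is handed in: The stone lies flat on the gauge's table with its centre 50 to 60 mm in front of the spindle's axis (within 5 mm of home at the stop), within 8 mm of the middle and 0.1 rad of straight, clamped under the spindle with 3 to 24 N; the ratchet has slipped 0.14 to 0.53 rad on the thimble; all at rest (x of whetstone in the frame of gauge between -0.06 and -0.05 m and y of whetstone in the frame of gauge between -0.008 and 0.008 m and angle between the x axis of whetstone and the x axis of gauge, either way round below 0.1 rad and angle between whetstone's own z axis and vertical below 0.05 rad and z of whetstone in the frame of gauge between 0.034 and 0.046 m and contact force between spindle and whetstone between 3 and 24 N and angle between the x axis of ratchet and the x axis of thimble, either way round between 0.14 and 0.53 rad and linear speed of whetstone below 0.01 m/s and angular speed of ratchet below 0.1 rad/s); the robot touches nothing.
It fails at once if the ratchet has slipped more than 0.53 rad (30 degrees) on the thimble (angle between the x axis of ratchet and the x axis of thimble, either way round above 0.53 rad).
It fails at once if the spindle is forced onto the stone with more than 24 N (contact force between spindle and whetstone above 24 N).
It fails at once if the stone is rammed against the gauge (over 60 N) (contact force between whetstone and gauge above 60 N).
It fails at once if the pepper mill, jam jar or mug is moved more than 25 mm or tipped (distance of any of pepper_mill, jam_jar, mug from where it was at the start of the episode above 0.025 m or angle between any of pepper_mill, jam_jar, mug's own z axis and vertical above 0.3 rad).
It also fails if it takes over 72 s, if anything falls off the work surface, if the arm or the gripper's body presses on something with over 40 N, if the wrist force passes 120 N, or if a joint passes its speed limit or range.

## Robot

A 6-joint arm with a two-finger parallel gripper is mounted at the origin on a cart in front of the work surface, level with it; the furniture and walls round the work are solid. World frame = base frame: x ahead of the robot, y to its left, z up, the work surface at z = 0. Lengths are in m, angles in rad, forces in N, time in s.
With the tool pointing down it reaches from about 0.225 to 0.875 m from the base axis. Payload 3.4 kg.
Tool frame: the origin (TCP) lies at the very end of the fingers, on their centre line; the grasp point (between the pads) lies 19 mm behind it (manip.pinch_z is the distance from the TCP to the grasp point, in m); z points along the fingers, y is the line along which they close (so a half turn about z gives the same grasp; the last joint's range is limited). The gripper opens to 85 mm and grips with 20 to 120 N. Pads are 22 mm wide; open, the fingers measure 114 mm over their backs; the gripper's body (76 mm by 85 mm) begins 54 mm behind the grasp point. The pads swing forward as they close: fully open they stand 13 mm farther back than shut.
Start: joints at [1.109, 0.276, 1.505, -0, 1.361, -0.121], TCP at [0.192, 0.542, 0.231] pointing down, gripper open.
Joint ranges: [-2.89, 2.89], [-0.75, 2.08], [0.22, 2.7], [-1.18, 4.32], [0.11, 2.71], [-2.7, 2.7]. Speed limits (rad/s): [2.57, 2.57, 3.14, 3.14, 3.14, 3.14].

## Interface

Orientations are given as a unit quaternion [w, x, y, z].
In Python, from rig import manip gives the robot as it stands. The module is installed in compiled form; this text tells all that it offers.
- The arm moves only by the shell command python3 -m jog 'ROWS' [FORCE]. ROWS is JSON, a list of rows, each an object of numbers: "dx", "dy", "dz": the shift along the tool's x, y, z each as a share of 25 cm, from -1 to 1; "ax", "ay", "az": the turn, a rotation vector about the tool's x, y, z each as a share of 90 degrees, from -1 to 1; "grip": the opening, from -1 (shut) to 1 (fully open), so that 0 is half open. A call has 1 to 5 rows; each row is the pose to reach, as a shift and turn from the pose commanded when the call began, along the tool's axes at that moment; what a row does not reach only later rows make up. A row lasts 1/12 s, in which the tool goes at most 41.7 mm and 7.16 degrees, less where a joint would pass 70% of its speed; a pose out of reach is approached as far as the arm can. A call with a number of a shift or a turn outside -1 to 1 is refused whole. A call with a gripper value outside its range is refused whole. The fingers move at their own pace and stop on an object; FORCE is the grip in N (left out, the last holds). Time passes only in rows, so rows that repeat a pose let the fingers close. It gives the time, the measured TCP pose, the force, the opening and the grip force at its end, in the units of the state.
- manip.get_state(): the state, without advancing time (a new reading comes with each control period).
- manip.get_image(name): name is "scene" or "side" or "wrist"; returns a dict with "img" (420x560x3 uint8, red, green, blue), "mtx" (3x3 intrinsics, pixels), "world_to_cam" (4x4, takes a point from world to camera coordinates); the wrist camera has in their place "T_tool_cam" (4x4, takes a point from camera to tool coordinates, whose origin is the TCP and whose axes are the flange's). Camera axes: x right, y down, z forward; pixel columns grow to the right and rows downward; lengths in m; the calibration is good to about 2 mm. The wrist camera is an equidistant fisheye: a pixel r from the principal point sees the ray r / f radians off the axis. A picture is of the moment at which its call begins: read the wrist's pose just before it. There is no depth.
- manip.sign_off(): hands the job in; it is judged then, once.
The state is a dict: "clock": time; "qpos": joint angles; "qd": joint speeds; "effort": joint torques, N m; "position": TCP position; "ee_rot": TCP orientation; "contact_force": force on the tool from outside, world axes, zero at the start; "moment": the same for the moment, N m; "width": finger opening in m; "gripper_force": force on a finger pad.
Only numpy, scipy, OpenCV 4.12 (cv2) and the standard library are available. Lean on these libraries where they do the work, as an engineer would, in place of code of your own. Each camera call takes 0.05 s, during which the arm holds its last target. There are 200 camera calls.

## Working session

There is one attempt and no reset: what is moved stays moved. The work goes in short steps, Python scripts to look and compute and a shell command to move; the robot and the scene stay as the last step left them, time stands still between calls to the robot, and variables do not carry over. Pictures are saved under pics/ and viewed, at most 10 in all, crops included, and the job is handed in when it is done.

```bash
mkdir -p pics; cat > h.py <<'E'
import numpy as np, cv2
from rig import manip
def snap(name,out=None):
    st=manip.get_state(); d=manip.get_image(name)
    if out: cv2.imwrite('pics/'+out,d['img'][:,:,::-1])
    np.savez('pics/last_%s.npz'%name,**{k:np.array(v) for k,v in d.items()},pos=st['position'],rot=st['ee_rot'])
    return d,st
def ray(name,u,v):
    d=np.load('pics/last_%s.npz'%name); K=d['mtx']
    x=(u-K[0,2])/K[0,0]; y=(v-K[1,2])/K[1,1]
    if name=='wrist':
        from scipy.spatial.transform import Rotation as R
        r=np.hypot(x,y); s=np.sin(r)/r if r>1e-9 else 1
        c=np.array([x*s,y*s,np.cos(r)]); T=d['T_tool_cam']
        q=d['rot']; Rw=R.from_quat([q[1],q[2],q[3],q[0]]).as_matrix()
        return Rw@T[:3,3]+d['pos'], Rw@T[:3,:3]@c
    M=d['world_to_cam']; Rm=M[:3,:3]
    return -Rm.T@M[:3,3], Rm.T@np.array([x,y,1])
def plane(name,u,v,z):
    o,d=ray(name,u,v); return o+d*(z-o[2])/d[2]
E
python3 - <<'E'
from h import *
im=[]
for n in ('scene','side','wrist'):
    d,s=snap(n,n+'0.png'); print(n,d['mtx'].tolist(),np.array(d.get('world_to_cam',d.get('T_tool_cam'))).round(3).tolist())
print(s)
E
```

```text
scene [[418.5107123277294, 0.0, 284.3734849281011], [0.0, 418.5107123277294, 209.252965074602], [0.0, 0.0, 1.0]] [[0.478, -0.878, 0.016, -0.284], [-0.619, -0.35, -0.704, 0.439], [0.624, 0.326, -0.71, 0.603], [0.0, 0.0, 0.0, 1.0]]
side [[409.3002203528926, 0.0, 275.6813000133864], [0.0, 409.3002203528926, 209.09652695535425], [0.0, 0.0, 1.0]] [[-1.0, -0.031, -0.003, 0.565], [-0.011, 0.436, -0.9, 0.133], [0.029, -0.899, -0.436, 0.882], [0.0, 0.0, 0.0, 1.0]]
wrist [[325.19226210127806, 0.0, 277.3831360149352], [0.0, 325.19226210127806, 210.36863195150906], [0.0, 0.0, 1.0]] [[0.0, -0.958, -0.288, 0.073], [1.0, 0.0, -0.0, 0.001], [0.0, -0.288, 0.958, -0.142], [0.0, 0.0, 0.0, 1.0]]
{'clock': 0.1, 'qpos': array([ 1.10896520e+00,  2.76516559e-01,  1.50598511e+00,  1.80836951e-05,
        1.36070977e+00, -1.20994386e-01]), 'qd': array([ 1.76162752e-03, -2.15080221e-03, -3.02091625e-03,  7.83203792e-06,
       -1.90183251e-03,  2.37589975e-03]), 'effort': array([ 1.12409049e-03, -4.17699265e+01, -2.46405190e+01, -9.67208257e-05,
        5.82093096e-03, -1.51531088e-05]), 'position': array([0.19199645, 0.54150672, 0.23054342]), 'ee_rot': array([-2.41011899e-04,  1.69596483e-01,  9.85513256e-01, -7.72727670e-04]), 'contact_force': array([-0.10852026, -0.40616671,  0.50500938]), 'moment': array([ 0.0150789 ,  0.05237699, -0.03527275]), 'gripper_force': 0.0, 'width': 0.08530257064952157}
```

View pics/scene0.png

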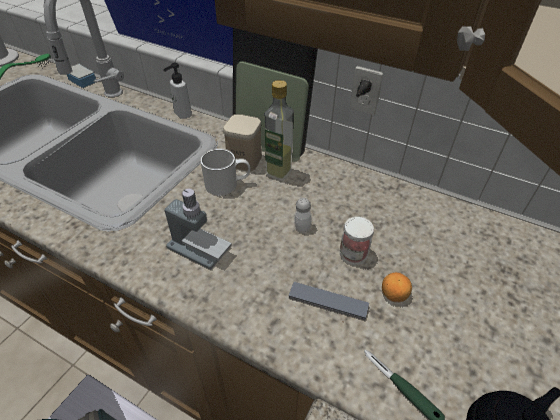

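View pics/wrist0.png

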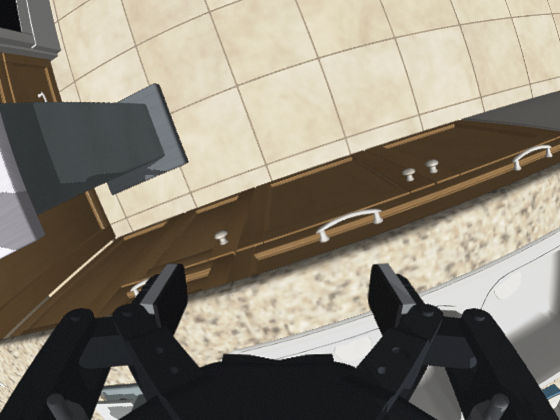

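The scene view shows the gauge at about (195,235), throat to the right with the table at (208,243), and the stone at (328,300). The mug is at (222,172), the mill at (303,214) and the jar at (357,240). The wrist view shows only the floor and the counter edge.

```bash
python3 - <<'E'
from h import *
a=cv2.imread('pics/scene0.png'); b=cv2.imread('pics/side0.png')
c=cv2.resize(a[180:330,150:400],None,fx=3.2,fy=3.2,interpolation=cv2.INTER_CUBIC)
cv2.imwrite('pics/c1.png',c)
cv2.imwrite('pics/s1.png',b)
for n,(u,v) in {'tl':(293,285),'tr':(368,307)}.items(): print(n,plane('scene',u,v,.014).round(3))
print(plane('scene',189,190,.175).round(3), plane('scene',222,172,.04).round(3))
E
```

```text
tl [ 0.485 -0.08   0.014]
tr [ 0.512 -0.235  0.014]
[0.483 0.158 0.175] [0.687 0.234 0.04 ]
```

View pics/c1.png

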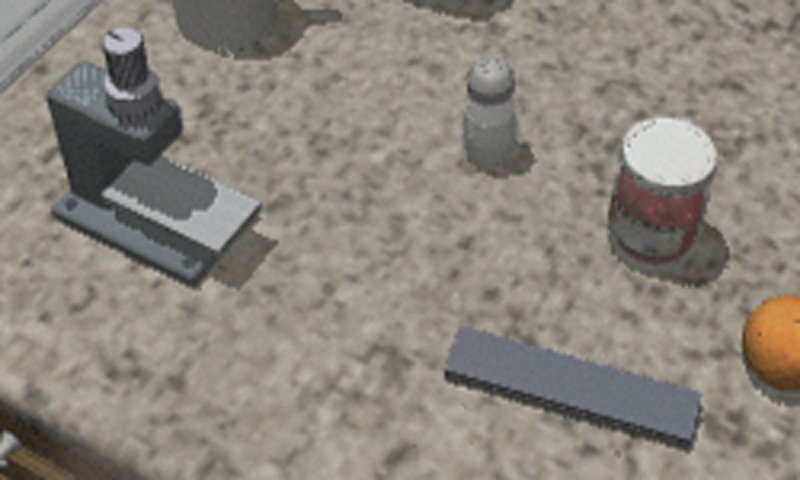

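View pics/s1.png

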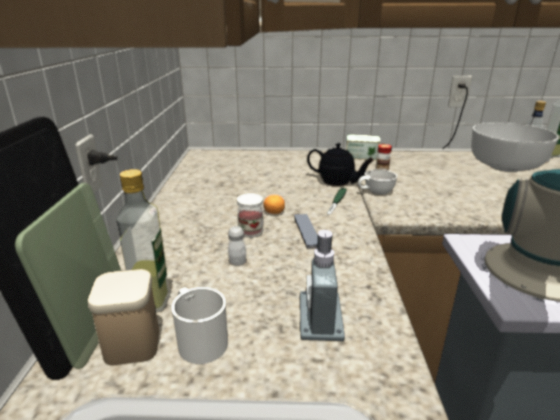

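The crop (scale 3.2, offset 150,180) shows the stone's top corners at (461,328), (699,390), (691,436) and (446,370). The table's front corners are at (260,205) and (213,247), and the ratchet top is at (123,38). The side view confirms the layout, with the ratchet top at about (325,237).

```bash
python3 - <<'E'
from h import *
P=lambda u,v,z: plane('scene',150+(u+.5)/3.2-.5,180+(v+.5)/3.2-.5,z)[:2]
S=np.array([P(*c,.014) for c in [(461,328),(699,390),(691,436),(446,370)]]); print('stone',S.round(4).tolist(),S.mean(0).round(4))
e=S[0]+S[3]-S[1]-S[2]; print('len',np.linalg.norm(e)/2,'w',np.linalg.norm(S[0]-S[3]),np.linalg.norm(S[1]-S[2]),'dir to gauge deg',np.degrees(np.arctan2(e[1],e[0])))
F=np.array([P(260,205,.04),P(213,247,.04)]); B=np.array([P(100,195,.04)]); print('front',F.round(4).tolist(),np.linalg.norm(F[0]-F[1]))
r=P(123,38,.175); m=F.mean(0); g=r-m
print('ratchet',r.round(4),'side',plane('side',325,235,.175).round(4),'dist .075?',np.linalg.norm(g),'yaw',np.degrees(np.arctan2(g[1],g[0])))
f=F[0]-F[1]; print('front edge normal',np.degrees(np.arctan2(f[1],f[0]))+90)
# base near edge (z=.014): 
q=P(52,212,.014)-P(196,280,.014); print('base edge yaw',np.degrees(np.arctan2(q[1],q[0])),np.linalg.norm(q))
for n,(u,v,z) in dict(mill=(491,68,.09),jar=(669,150,.094)).items(): print(n,P(u,v,z).round(3))
E
```

```text
stone [[0.4919, -0.078], [0.5236, -0.2308], [0.4903, -0.2381], [0.4589, -0.0845]] [ 0.4912 -0.1579]
len 0.1564273490439666 w 0.03370758464278639 0.03404249538924084 dir to gauge deg 101.63994052111146
front [[0.4978, 0.0805], [0.4524, 0.0874]] 0.045856437500953584
ratchet [0.4789 0.1572] side [0.4792 0.1656 0.175 ] dist .075? 0.073366646790603 yaw 87.00528283454757
front edge normal 81.30692694562809
base edge yaw 90.40719770590509 0.12217869956783134
mill [ 0.648 -0.017]
jar [ 0.632 -0.156]
```

```bash
cat > go.py <<'E'
# usage: go.py x y z yaw_of_tool_y_deg -> units for the move (tool pointing down)
import sys
from h import *
from scipy.spatial.transform import Rotation as R
x,y,z,w=map(float,sys.argv[1:5]); s=manip.get_state(); q=s['ee_rot']
A=R.from_quat([q[1],q[2],q[3],q[0]]); a=np.radians(w)
B=R.from_matrix(np.array([[-np.sin(a),np.cos(a),0],[np.cos(a),np.sin(a),0],[0,0,-1]]).T)
d=A.as_matrix().T@(np.array([x,y,z])-s['position']); t=np.degrees((A.inv()*B).as_rotvec())
ty=A.as_matrix()[:,1]
print('pos',s['position'].round(4),'yaw',np.degrees(np.arctan2(ty[1],ty[0])).round(2),'F',s['contact_force'].round(1),'w',round(s['width'],4),'t',s['clock'])
print('d',(d/.25).round(3),'a',(t/90).round(3),'rows',np.linalg.norm(d)/.0417,np.linalg.norm(t)/7.16)
E
python3 - <<'E'
import numpy as np
a=np.array
B=a([[-1,0,0]]) # check handedness
w=.2;M=np.array([[-np.sin(w),np.cos(w),0],[np.cos(w),np.sin(w),0],[0,0,-1]]).T;print(np.linalg.det(M))
E
python3 go.py 0.504 -0.219 0.2 11.6
```

```text
1.0
pos [0.192  0.5416 0.2307] yaw 70.48 F [-0.2 -0.8 -0.3] w 0.0854 t 0.15
d [-2.193 -2.45   0.126] a [-0.001  0.     0.654] rows 19.727935744815902 8.222817496285332
```

```bash
python3 -m jog '[{"dx":-0.55,"dy":-0.61,"az":0.38},{"dx":-0.55,"dy":-0.61,"az":0.38},{"dx":-0.55,"dy":-0.61,"az":0.38},{"dx":-0.55,"dy":-0.61,"az":0.38},{"dx":-0.55,"dy":-0.61,"az":0.38}]'; python3 go.py 0.504 -0.219 0.2 11.6
```

```text
pos [0.192  0.5416 0.2307] yaw 70.48 F [-0.2 -0.8 -0.3] w 0.0854 t 0.15
d [-2.193 -2.45   0.126] a [-0.001  0.     0.654] rows 19.727935744815902 8.222817496285332schema error: expected keys dx, dy, dz, ax, ay, az, grip
```

All keys are required in every row.

```bash
python3 -m jog '[{"dx":-0.55,"dy":-0.61,"dz":0,"ax":0,"ay":0,"az":0.38,"grip":1},{"dx":-0.55,"dy":-0.61,"dz":0,"ax":0,"ay":0,"az":0.38,"grip":1},{"dx":-0.55,"dy":-0.61,"dz":0,"ax":0,"ay":0,"az":0.38,"grip":1},{"dx":-0.55,"dy":-0.61,"dz":0,"ax":0,"ay":0,"az":0.38,"grip":1},{"dx":-0.55,"dy":-0.61,"dz":0,"ax":0,"ay":0,"az":0.38,"grip":1}]'; python3 go.py 0.504 -0.219 0.2 11.6
```

```text
clock: 0.57
position: [0.2708, 0.3501, 0.231]
ee_rot: [0.0, 0.454, 0.891, -0.0]
contact_force: [1.0, -0.1, 0.1]
width: 0.0859
gripper_force: 0.0
pos [0.2708 0.3501 0.231 ] yaw 36.0 F [ 1.  -0.1  0.1] w 0.0859 t 0.5667
d [-2.39  -0.583  0.126] a [-0.     0.     0.271] rows 14.766862591971888 3.407271733109754
```

```bash
python3 -m jog '[{"dx":-0.81,"dy":-0.2,"dz":0,"ax":0,"ay":0,"az":0.27,"grip":1},{"dx":-0.81,"dy":-0.2,"dz":0,"ax":0,"ay":0,"az":0.27,"grip":1},{"dx":-0.81,"dy":-0.2,"dz":0,"ax":0,"ay":0,"az":0.27,"grip":1},{"dx":-0.81,"dy":-0.2,"dz":0,"ax":0,"ay":0,"az":0.27,"grip":1},{"dx":-0.81,"dy":-0.2,"dz":0,"ax":0,"ay":0,"az":0.27,"grip":1}]'; python3 go.py 0.504 -0.219 0.2 11.6
```

```text
clock: 0.98
position: [0.3502, 0.1578, 0.2314]
ee_rot: [0.0, 0.63, 0.777, 0.0]
contact_force: [0.2, 0.6, -0.3]
width: 0.0852
gripper_force: 0.0
pos [0.3502 0.1578 0.2314] yaw 11.9 F [ 0.2  0.6 -0.3] w 0.0852 t 0.9833
d [-1.602  0.291  0.125] a [ 0.    -0.     0.003] rows 9.788295911710916 0.04229777504015277
```

```bash
python3 -m jog '[{"dx":-0.8,"dy":0.145,"dz":0.06,"ax":0,"ay":0,"az":0,"grip":1},{"dx":-0.8,"dy":0.145,"dz":0.06,"ax":0,"ay":0,"az":0,"grip":1},{"dx":-0.8,"dy":0.145,"dz":0.06,"ax":0,"ay":0,"az":0,"grip":1},{"dx":-0.8,"dy":0.145,"dz":0.06,"ax":0,"ay":0,"az":0,"grip":1},{"dx":-0.8,"dy":0.145,"dz":0.06,"ax":0,"ay":0,"az":0,"grip":1}]' >/dev/null;  python3 -m jog '[{"dx":-0.8,"dy":0.145,"dz":0.06,"ax":0,"ay":0,"az":0,"grip":1},{"dx":-0.8,"dy":0.145,"dz":0.06,"ax":0,"ay":0,"az":0,"grip":1},{"dx":-0.8,"dy":0.145,"dz":0.06,"ax":0,"ay":0,"az":0,"grip":1},{"dx":-0.8,"dy":0.145,"dz":0.06,"ax":0,"ay":0,"az":0,"grip":1},{"dx":-0.8,"dy":0.145,"dz":0.06,"ax":0,"ay":0,"az":0,"grip":1}]' ; python3 -c "
from h import *
snap('wrist','w1.png')"; python3 go.py 0.504 -0.219 0.2 11.6
```

```text
clock: 1.82
position: [0.5046, -0.2192, 0.2007]
ee_rot: [-0.0, 0.63, 0.777, -0.0]
contact_force: [0.5, 1.5, 0.7]
width: 0.0851
gripper_force: 0.0
pos [ 0.5079 -0.2263  0.2   ] yaw 11.78 F [ 4.6 -5.9  0.9] w 0.0854 t 1.8667
d [ 0.032 -0.009 -0.   ] a [0.001 0.005 0.002] rows 0.19830610454336967 0.06817525139915381
```

View pics/w1.png

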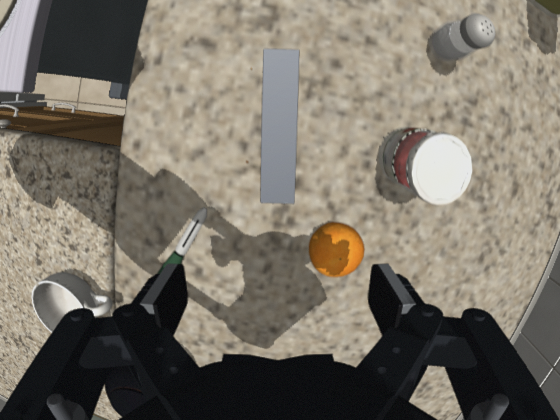

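The wrist view shows the stone with top corners near (265,49), (299,50), (294,203) and (261,202). The mill and jar are well off to the right.

```bash
python3 - <<'E'
from h import *
im=cv2.imread('pics/w1.png').astype(int)[20:230,235:325]
m=((im[:,:,0]-im[:,:,2]>8)&(im.mean(2)>90)).astype(np.uint8)
m=cv2.morphologyEx(m,cv2.MORPH_OPEN,np.ones((5,5)))
c=max(cv2.findContours(m,0,1)[0],key=cv2.contourArea); print(cv2.minAreaRect(c),cv2.contourArea(c))
pts=np.array([plane('wrist',u+235,v+20,.014)[:2] for u,v in c[:,0]],np.float32)
(cx,cy),wh,an=cv2.minAreaRect(pts); print(cx,cy,wh,an)
d=np.load('pics/last_wrist.npz'); print(d['pos'])
C=np.array([plane('wrist',u,v,.014)[:2] for u,v in [(265,49),(299,49),(294,203),(261,202)]]); print(C.mean(0)); e=C[0]+C[1]-C[2]-C[3]; print(np.linalg.norm(e)/2,np.degrees(np.arctan2(e[1],e[0])))
E
python3 go.py 0.504 -0.219 0.2 11.6
```

```text
((43.886505126953125, 105.81279754638672), (34.75112533569336, 152.1578369140625), 1.5074357986450195) 5003.5
0.49351760745048523 -0.15766465663909912 (0.034512266516685486, 0.15705662965774536) 10.435906410217285
[ 0.50456353 -0.21923795  0.2007234 ]
[ 0.49433674 -0.15737699]
0.1586438810007944 100.30348888923513
pos [ 0.5079 -0.2263  0.2   ] yaw 11.78 F [ 4.6 -5.9  0.9] w 0.0854 t 1.8667
d [ 0.032 -0.009 -0.   ] a [0.001 0.005 0.002] rows 0.19830610454336967 0.06817525139915381
```

```bash
python3 go.py 0.505 -0.2205 0.03 10.4
```

```text
pos [ 0.5079 -0.2263  0.2   ] yaw 11.78 F [ 4.6 -5.9  0.9] w 0.0854 t 1.8667
d [ 0.03  -0.008  0.68 ] a [0.001 0.005 0.015] rows 4.078705730261251 0.2028996597353874
```

```bash
python3 -m jog '[{"dx":0,"dy":0,"dz":0.15,"ax":0,"ay":0,"az":0.016,"grip":0.5},{"dx":0,"dy":0,"dz":0.3,"ax":0,"ay":0,"az":0.016,"grip":0.5},{"dx":0,"dy":0,"dz":0.45,"ax":0,"ay":0,"az":0.016,"grip":0.5},{"dx":0,"dy":0,"dz":0.6,"ax":0,"ay":0,"az":0.016,"grip":0.5},{"dx":0,"dy":0,"dz":0.68,"ax":0,"ay":0,"az":0.016,"grip":0.5}]' ; python3 -m jog '[{"dx":0,"dy":0,"dz":0,"ax":0,"ay":0,"az":0,"grip":0.5},{"dx":0,"dy":0,"dz":0,"ax":0,"ay":0,"az":0,"grip":0.5},{"dx":0,"dy":0,"dz":0,"ax":0,"ay":0,"az":0,"grip":0.5}]' >/dev/null; python3 go.py 0.505 -0.2205 0.004 10.4
```

```text
clock: 2.28
position: [0.5014, -0.2149, 0.0273]
ee_rot: [-0.003, 0.639, 0.769, -0.0]
contact_force: [-0.9, -0.2, -0.0]
width: 0.0642
gripper_force: 0.0
pos [ 0.5053 -0.2171  0.0326] yaw 10.54 F [-0.1 -0.7  0.8] w 0.0638 t 2.5333
d [-0.013 -0.004  0.114] a [0.001 0.001 0.002] rows 0.6898802182689413 0.028253914967079755
```

```bash
python3 -m jog '[{"dx":-0.01,"dy":-0.003,"dz":0.05,"ax":0,"ay":0,"az":0,"grip":0.5},{"dx":-0.01,"dy":-0.003,"dz":0.1,"ax":0,"ay":0,"az":0,"grip":0.5},{"dx":-0.01,"dy":-0.003,"dz":0.114,"ax":0,"ay":0,"az":0,"grip":0.5},{"dx":-0.01,"dy":-0.003,"dz":0.114,"ax":0,"ay":0,"az":0,"grip":0.5},{"dx":-0.01,"dy":-0.003,"dz":0.114,"ax":0,"ay":0,"az":0,"grip":0.5}]' 60; python3 -m jog '[{"dx":0,"dy":0,"dz":0,"ax":0,"ay":0,"az":0,"grip":-0.5},{"dx":0,"dy":0,"dz":0,"ax":0,"ay":0,"az":0,"grip":-0.5},{"dx":0,"dy":0,"dz":0,"ax":0,"ay":0,"az":0,"grip":-0.5},{"dx":0,"dy":0,"dz":0,"ax":0,"ay":0,"az":0,"grip":-0.5},{"dx":0,"dy":0,"dz":0,"ax":0,"ay":0,"az":0,"grip":-0.5}]' 100; python3 go.py 0.505 -0.2205 0.004 10.4
```

```text
clock: 2.95
position: [0.5048, -0.2196, 0.0042]
ee_rot: [0.001, 0.639, 0.769, 0.0]
contact_force: [0.8, 0.1, 1.0]
width: 0.0645
gripper_force: 0.0
clock: 3.37
position: [0.5045, -0.2195, 0.0043]
ee_rot: [0.001, 0.639, 0.769, 0.0]
contact_force: [-1.5, 0.4, 7.1]
width: 0.0328
gripper_force: 99.4
pos [ 0.5045 -0.2195  0.0043] yaw 10.54 F [-1.5  0.4  7.1] w 0.0328 t 3.3667
d [-0.004  0.001  0.001] a [0.001 0.001 0.002] rows 0.028136086435146986 0.02532669929297467
```

```bash
python3 -m jog '[{"dx":0,"dy":0,"dz":-0.05,"ax":0,"ay":0,"az":0,"grip":-0.5},{"dx":0,"dy":0,"dz":-0.15,"ax":0,"ay":0,"az":0,"grip":-0.5},{"dx":0,"dy":0,"dz":-0.25,"ax":0,"ay":0,"az":0,"grip":-0.5},{"dx":0,"dy":0,"dz":-0.35,"ax":0,"ay":0,"az":0,"grip":-0.5},{"dx":0,"dy":0,"dz":-0.36,"ax":0,"ay":0,"az":0,"grip":-0.5}]' ; python3 go.py 0.462 -0.077 0.094 -4
```

```text
clock: 3.78
position: [0.5066, -0.2207, 0.0972]
ee_rot: [0.004, 0.639, 0.769, 0.001]
contact_force: [0.3, 0.2, -0.5]
width: 0.0332
gripper_force: 100.0
pos [ 0.5066 -0.2207  0.0972] yaw 10.55 F [ 0.3  0.2 -0.5] w 0.0332 t 3.7833
d [ 0.598 -0.07   0.009] a [0.005 0.003 0.162] rows 3.6095821544835087 2.0325697000187866
```

```bash
python3 -m jog '[{"dx":0.1,"dy":-0.01,"dz":0,"ax":0,"ay":0,"az":0.04,"grip":-0.5},{"dx":0.24,"dy":-0.03,"dz":0,"ax":0,"ay":0,"az":0.08,"grip":-0.5},{"dx":0.38,"dy":-0.05,"dz":0,"ax":0,"ay":0,"az":0.12,"grip":-0.5},{"dx":0.5,"dy":-0.06,"dz":0,"ax":0,"ay":0,"az":0.16,"grip":-0.5},{"dx":0.59,"dy":-0.07,"dz":0,"ax":0,"ay":0,"az":0.16,"grip":-0.5}]' ; python3 -m jog '[{"dx":0,"dy":0,"dz":0,"ax":0,"ay":0,"az":0,"grip":-0.5},{"dx":0,"dy":0,"dz":0,"ax":0,"ay":0,"az":0,"grip":-0.5},{"dx":0,"dy":0,"dz":0,"ax":0,"ay":0,"az":0,"grip":-0.5},{"dx":0,"dy":0,"dz":0,"ax":0,"ay":0,"az":0,"grip":-0.5}]' ; python3 - <<'E'
from h import *
snap('wrist','w2.png');snap('scene','sc2.png')
E
python3 go.py 0.462 -0.077 0.094 -4
```

```text
clock: 4.2
position: [0.4574, -0.0749, 0.0918]
ee_rot: [-0.001, 0.731, 0.682, -0.0]
contact_force: [0.1, 0.3, -2.0]
width: 0.0327
gripper_force: 99.9
clock: 4.53
position: [0.4604, -0.0783, 0.0926]
ee_rot: [0.0, 0.731, 0.683, 0.0]
contact_force: [0.0, 0.7, -1.1]
width: 0.0329
gripper_force: 99.9
pos [ 0.4602 -0.0784  0.0926] yaw -3.93 F [-0.4  0.2 -2.1] w 0.033 t 4.6333
d [ 0.006  0.007 -0.005] a [0.    0.    0.001] rows 0.06298785673245919 0.00969830481330832
```

View pics/w2.png

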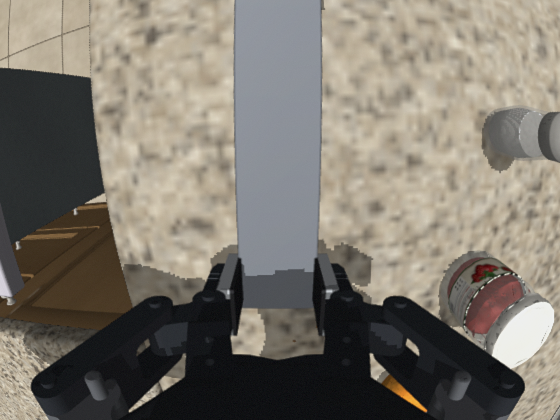

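The wrist view shows the stone held straight and level between the pads, at columns 235–322. It hides the gauge, so I'll look from the side and higher up.

```bash
python3 -m jog '[{"dx":0,"dy":-0.05,"dz":-0.13,"ax":0,"ay":0,"az":0,"grip":-0.5},{"dx":0.05,"dy":-0.13,"dz":-0.26,"ax":0,"ay":0,"az":0,"grip":-0.5},{"dx":0.2,"dy":-0.2,"dz":-0.36,"ax":0,"ay":0,"az":0,"grip":-0.5},{"dx":0.34,"dy":-0.28,"dz":-0.44,"ax":0,"ay":0,"az":0,"grip":-0.5},{"dx":0.44,"dy":-0.34,"dz":-0.46,"ax":0,"ay":0,"az":0,"grip":-0.5}]' ; python3 -m jog '[{"dx":0,"dy":0,"dz":0,"ax":0,"ay":0,"az":0,"grip":-0.5},{"dx":0,"dy":0,"dz":0,"ax":0,"ay":0,"az":0,"grip":-0.5},{"dx":0,"dy":0,"dz":0,"ax":0,"ay":0,"az":0,"grip":-0.5},{"dx":0,"dy":0,"dz":0,"ax":0,"ay":0,"az":0,"grip":-0.5}]' >/dev/null; python3 - <<'E'
from h import *
d,s=snap('wrist','w3.png'); print(s['position'],s['ee_rot'])
E
```

```text
clock: 5.05
position: [0.3837, 0.0381, 0.2103]
ee_rot: [0.002, 0.732, 0.682, 0.002]
contact_force: [0.1, 0.8, -1.5]
width: 0.0332
gripper_force: 100.5
[0.38279443 0.03711468 0.20737465] [ 1.30535904e-05  7.31021808e-01  6.82354022e-01 -3.24420943e-04]
```

View pics/w3.png

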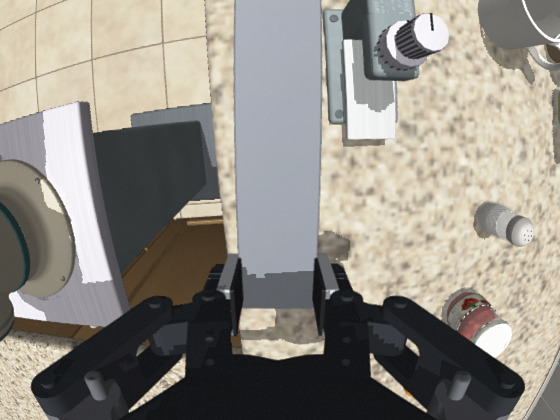

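The wrist view now shows the gauge: ratchet top centred near (431,32) with its line pointing up, and the table's front corners at (343,138) and (395,139). The table's left edge runs up to about (345,40).

```bash
python3 - <<'E'
from h import *
P=lambda u,v,z:plane('wrist',u,v,z)[:2]
im=cv2.imread('pics/w3.png').astype(int)
# ratchet top: bright, low-saturation blob
m=((im.min(2)>165)&(im.max(2)-im.min(2)<30)).astype(np.uint8); m[:, :400]=0; m[:,460:]=0; m[70:]=0
c=max(cv2.findContours(m,0,1)[0],key=cv2.contourArea); print(cv2.minEnclosingCircle(c),cv2.boundingRect(c))
F=[P(343,138,.04),P(395,139,.04)]; print('front',np.round(F,4).tolist(),np.linalg.norm(F[0]-F[1]))
e=F[1]-F[0]; print('yaw from front',np.degrees(np.arctan2(e[1],e[0]))+90)
e=P(345,40,.04)-P(343,138,.04);print('yaw from side',np.degrees(np.arctan2(e[1],e[0])),np.linalg.norm(e))
e=P(325,12,.014)-P(329,123,.014);print('base',np.degrees(np.arctan2(e[1],e[0])),np.linalg.norm(e))
(r,_)=cv2.minEnclosingCircle(c); R=P(*r,.175); M=(F[0]+F[1])/2; e=R-M; print('ratchet',R,P(431,32,.175),'yaw',np.degrees(np.arctan2(e[1],e[0])),np.linalg.norm(e))
L=P(431,14,.175)-P(430,30,.175); print('line',np.degrees(np.arctan2(L[1],L[0])))
# stone in hand: edges at underside/top, front direction
for a,b in[((237,10),(236,240)),((321,10),(320,230))]:
  e=P(*a,.222)-P(*b,.222); print('stone edge',np.degrees(np.arctan2(e[1],e[0])),P(*a,.222),P(*b,.222))
E
python3 go.py 0.38 0.03 .2 -4
```

```text
((433.92681884765625, 32.60975646972656), 22.742813110351562) (414, 13, 38, 41)
front [[0.4495, 0.0857], [0.5028, 0.0832]] 0.053361555251002474
yaw from front 87.35420142907897
yaw from side 85.38699992329094 0.09608541269562525
base 88.05332356757548 0.11912755627968459
ratchet [0.48110766 0.1579783 ] [0.47918398 0.15816064] yaw 86.12725166373369 0.07367223946393478
line 79.57088293465007
stone edge 84.95331927892542 [0.37544033 0.15495997] [0.36709633 0.06047436]
stone edge 86.61769559412028 [0.4081677 0.1527712] [0.40283621 0.06256127]
pos [0.3828 0.0371 0.2072] yaw -3.97 F [ 0.3  0.1 -0.4] w 0.0327 t 5.4333
d [-0.029 -0.009  0.029] a [-0.001  0.     0.   ] rows 0.2514518822825414 0.009056370645232247
```

```bash
python3 go.py 0.4645 -0.0785 .1 -3.6; python3 -m jog '[{"dx":-0.1,"dy":0.06,"dz":0,"ax":0,"ay":0,"az":-0.004,"grip":-0.5},{"dx":-0.22,"dy":0.16,"dz":0.05,"ax":0,"ay":0,"az":-0.004,"grip":-0.5},{"dx":-0.32,"dy":0.24,"dz":0.14,"ax":0,"ay":0,"az":-0.004,"grip":-0.5},{"dx":-0.42,"dy":0.3,"dz":0.25,"ax":0,"ay":0,"az":-0.004,"grip":-0.5},{"dx":-0.47,"dy":0.36,"dz":0.36,"ax":0,"ay":0,"az":-0.004,"grip":-0.5}]' ; python3 -m jog '[{"dx":0,"dy":0,"dz":0,"ax":0,"ay":0,"az":0,"grip":-0.5},{"dx":0,"dy":0,"dz":0,"ax":0,"ay":0,"az":0,"grip":-0.5},{"dx":0,"dy":0,"dz":0,"ax":0,"ay":0,"az":0,"grip":-0.5},{"dx":0,"dy":0,"dz":0,"ax":0,"ay":0,"az":0,"grip":-0.5}]' >/dev/null;python3 go.py 0.4645 -0.0785 .053 -3.6
```

```text
pos [0.3828 0.0371 0.2072] yaw -3.97 F [ 0.3  0.1 -0.4] w 0.0327 t 5.4333
d [-0.438  0.359  0.429] a [-0.001  0.    -0.004] rows 4.25866310049161 0.05196432458932023
clock: 5.85
position: [0.4658, -0.0897, 0.1165]
ee_rot: [0.001, 0.73, 0.684, -0.0]
contact_force: [-0.3, -0.0, -2.1]
width: 0.0329
gripper_force: 100.5
pos [ 0.4642 -0.0851  0.1186] yaw -3.52 F [ 0.3 -1.2 -1.2] w 0.033 t 6.1833
d [ 0.026 -0.001  0.263] a [ 0.001 -0.     0.001] rows 1.581918886947227 0.014370673372036217
```

```bash
python3 -m jog '[{"dx":0,"dy":0,"dz":0.1,"ax":0,"ay":0,"az":0,"grip":-0.5},{"dx":0,"dy":0,"dz":0.2,"ax":0,"ay":0,"az":0,"grip":-0.5},{"dx":0,"dy":0,"dz":0.26,"ax":0,"ay":0,"az":0,"grip":-0.5},{"dx":0,"dy":0,"dz":0.26,"ax":0,"ay":0,"az":0,"grip":-0.5},{"dx":0,"dy":0,"dz":0.26,"ax":0,"ay":0,"az":0,"grip":-0.5}]';python3 - <<'E'
from h import *
snap('scene','sc4.png'); a=cv2.imread('pics/sc4.png')
cv2.imwrite('pics/c4.png',cv2.resize(a[170:320,120:320],None,fx=4,fy=4,interpolation=cv2.INTER_CUBIC))
E
python3 go.py 0.469 -0.0085 .053 -3.6
```

```text
clock: 6.6
position: [0.4641, -0.0846, 0.0536]
ee_rot: [0.0, 0.728, 0.685, 0.0]
contact_force: [0.6, -0.3, -2.0]
width: 0.0327
gripper_force: 100.4
pos [ 0.465  -0.085   0.0542] yaw -3.46 F [ 0.  -0.6 -1.8] w 0.0333 t 6.65
d [ 0.306 -0.003  0.005] a [0.002 0.    0.002] rows 1.8365086678983098 0.02847335950397868
```

View pics/c4.png

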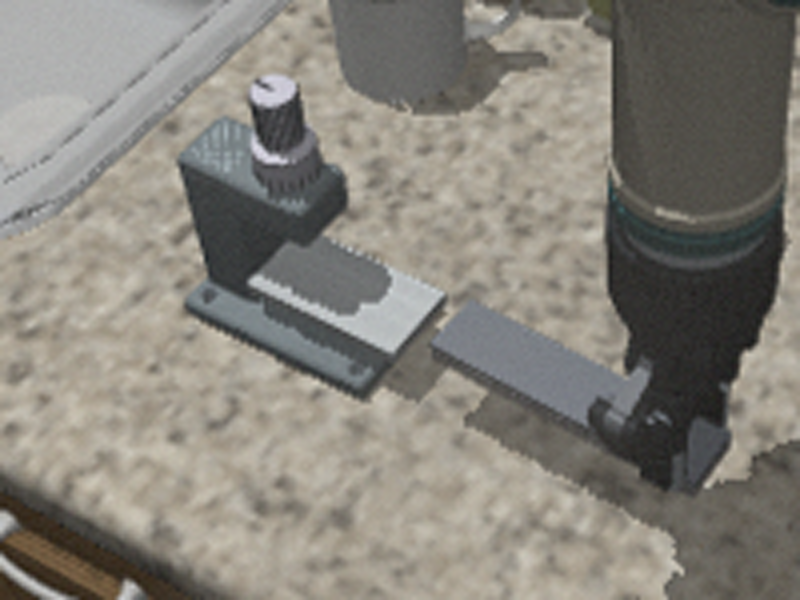

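The crop shows the stone lined up with the table, its front end about 10–20 mm before the table's edge and level. Now inserting it slightly above the table.

```bash
python3 -m jog '[{"dx":0.08,"dy":0,"dz":0,"ax":0,"ay":0,"az":0,"grip":-0.5},{"dx":0.16,"dy":0,"dz":0,"ax":0,"ay":0,"az":0,"grip":-0.5},{"dx":0.24,"dy":0,"dz":0,"ax":0,"ay":0,"az":0,"grip":-0.5},{"dx":0.3,"dy":0,"dz":0,"ax":0,"ay":0,"az":0,"grip":-0.5},{"dx":0.3,"dy":0,"dz":0,"ax":0,"ay":0,"az":0,"grip":-0.5}]';python3 -m jog '[{"dx":0,"dy":0,"dz":0,"ax":0,"ay":0,"az":0,"grip":-0.5},{"dx":0,"dy":0,"dz":0,"ax":0,"ay":0,"az":0,"grip":-0.5},{"dx":0,"dy":0,"dz":0.008,"ax":0,"ay":0,"az":0,"grip":-0.5},{"dx":0,"dy":0,"dz":0.012,"ax":0,"ay":0,"az":0,"grip":-0.5},{"dx":0,"dy":0,"dz":0.016,"ax":0,"ay":0,"az":0,"grip":-0.5}]'; python3 go.py 0.469 -0.0085 .047 -3.6
```

```text
clock: 7.07
position: [0.4699, -0.0081, 0.0548]
ee_rot: [0.001, 0.728, 0.686, 0.002]
contact_force: [-0.7, 0.2, -2.1]
width: 0.0326
gripper_force: 100.5
clock: 7.48
position: [0.4688, -0.0109, 0.0487]
ee_rot: [0.0, 0.729, 0.685, 0.0]
contact_force: [0.1, 0.2, -0.8]
width: 0.033
gripper_force: 100.5
pos [ 0.4688 -0.0109  0.0487] yaw -3.56 F [ 0.1  0.2 -0.8] w 0.033 t 7.4833
d [0.01  0.    0.007] a [0. 0. 0.] rows 0.0715894489987045 0.005363899546415177
```

Lower in 1 mm steps while feeling for the table.

```bash
for i in 1 2 3; do python3 -m jog '[{"dx":0,"dy":0,"dz":0.004,"ax":0,"ay":0,"az":0,"grip":-0.5},{"dx":0,"dy":0,"dz":0.004,"ax":0,"ay":0,"az":0,"grip":-0.5},{"dx":0,"dy":0,"dz":0.004,"ax":0,"ay":0,"az":0,"grip":-0.5}]' | grep -E "pos|cont"; done
```

```text
position: [0.4687, -0.0105, 0.0476]
contact_force: [0.1, -0.4, -1.4]
position: [0.4687, -0.0103, 0.0467]
contact_force: [0.5, 0.1, -1.5]
position: [0.4687, -0.0103, 0.0457]
contact_force: [0.5, 0.3, -1.6]
```

```bash
for i in 1 2 3; do python3 -m jog '[{"dx":0,"dy":0,"dz":0.003,"ax":0,"ay":0,"az":0,"grip":-0.5},{"dx":0,"dy":0,"dz":0.003,"ax":0,"ay":0,"az":0,"grip":-0.5},{"dx":0,"dy":0,"dz":0.003,"ax":0,"ay":0,"az":0,"grip":-0.5}]' | grep -E "pos|cont|rot"; done
```

```text
position: [0.4687, -0.0103, 0.045]
ee_rot: [-0.0, 0.728, 0.685, 0.0]
contact_force: [0.3, 1.4, -1.6]
position: [0.4688, -0.0103, 0.0443]
ee_rot: [0.0, 0.728, 0.685, 0.0]
contact_force: [0.1, 0.4, -2.8]
position: [0.4688, -0.0104, 0.0436]
ee_rot: [0.0, 0.728, 0.685, 0.0]
contact_force: [-0.3, -0.4, -0.5]
```

```bash
for i in 1 2; do python3 -m jog '[{"dx":0,"dy":0,"dz":0.002,"ax":0,"ay":0,"az":0,"grip":-0.5},{"dx":0,"dy":0,"dz":0.002,"ax":0,"ay":0,"az":0,"grip":-0.5},{"dx":0,"dy":0,"dz":0.002,"ax":0,"ay":0,"az":0,"grip":-0.5}]' | grep -E "pos|cont|rot"; python3 -c "
from h import *
print(manip.get_state()['moment'].round(2))"; done
```

```text
position: [0.4688, -0.0104, 0.0431]
ee_rot: [0.0, 0.728, 0.685, 0.0]
contact_force: [0.0, -0.4, 0.8]
[-0.04  0.01  0.01]
position: [0.4689, -0.0104, 0.0426]
ee_rot: [0.0, 0.728, 0.685, 0.0]
contact_force: [-0.6, -1.6, 2.0]
[-0.1   0.05 -0.02]
```

```bash
python3 -m jog '[{"dx":0.04,"dy":0,"dz":0,"ax":0,"ay":0,"az":0,"grip":-0.5},{"dx":0.08,"dy":0,"dz":0,"ax":0,"ay":0,"az":0,"grip":-0.5},{"dx":0.12,"dy":0,"dz":0,"ax":0,"ay":0,"az":0,"grip":-0.5},{"dx":0.15,"dy":0,"dz":0,"ax":0,"ay":0,"az":0,"grip":-0.5},{"dx":0.17,"dy":0,"dz":0,"ax":0,"ay":0,"az":0,"grip":-0.5}]';python3 -m jog '[{"dx":0,"dy":0,"dz":0,"ax":0,"ay":0,"az":0,"grip":-0.5},{"dx":0,"dy":0,"dz":0,"ax":0,"ay":0,"az":0,"grip":-0.5},{"dx":0,"dy":0,"dz":0,"ax":0,"ay":0,"az":0,"grip":-0.5}]'; python3 go.py 0.4721 .0412 .043 -3.6
```

```text
clock: 9.9
position: [0.4718, 0.0331, 0.0429]
ee_rot: [0.0, 0.728, 0.686, 0.0]
contact_force: [-0.2, -4.4, 4.7]
width: 0.0331
gripper_force: 101.2
clock: 10.15
position: [0.4716, 0.0333, 0.0427]
ee_rot: [-0.001, 0.729, 0.685, 0.001]
contact_force: [0.2, 3.7, 4.1]
width: 0.033
gripper_force: 101.2
pos [0.4716 0.0333 0.0427] yaw -3.56 F [0.2 3.7 4.1] w 0.033 t 10.15
d [ 0.032  0.    -0.001] a [ 0.    -0.001  0.   ] rows 0.1903564156639499 0.018542160365705797
```

```bash
for i in 1 2 3; do python3 -m jog '[{"dx":0.004,"dy":0,"dz":0,"ax":0,"ay":0,"az":0,"grip":-0.5},{"dx":0.008,"dy":0,"dz":0,"ax":0,"ay":0,"az":0,"grip":-0.5},{"dx":0.008,"dy":0,"dz":0,"ax":0,"ay":0,"az":0,"grip":-0.5}]' | grep -E "pos|cont"; done
```

```text
position: [0.4717, 0.0333, 0.0427]
contact_force: [-0.7, -1.1, 5.4]
position: [0.4718, 0.0344, 0.0428]
contact_force: [-1.5, -4.3, 6.1]
position: [0.472, 0.0363, 0.0429]
contact_force: [0.3, -4.2, 6.5]
```

```bash
for i in 1 2 3; do python3 -m jog '[{"dx":0.003,"dy":0,"dz":0,"ax":0,"ay":0,"az":0,"grip":-0.5},{"dx":0.006,"dy":0,"dz":0,"ax":0,"ay":0,"az":0,"grip":-0.5},{"dx":0.006,"dy":0,"dz":0,"ax":0,"ay":0,"az":0,"grip":-0.5}]' | grep -E "pos|cont"; done
```

```text
position: [0.4721, 0.0378, 0.0429]
contact_force: [-0.8, -3.9, 6.9]
position: [0.4723, 0.0392, 0.0429]
contact_force: [0.7, -4.2, 6.7]
position: [0.4723, 0.0397, 0.0429]
contact_force: [-1.5, -8.3, 6.9]
```

```bash
python3 -m jog '[{"dx":0.003,"dy":0,"dz":0,"ax":0,"ay":0,"az":0,"grip":-0.5},{"dx":0.004,"dy":0,"dz":0,"ax":0,"ay":0,"az":0,"grip":-0.5},{"dx":0.004,"dy":0,"dz":0,"ax":0,"ay":0,"az":0,"grip":-0.5}]' | grep -E "pos|cont"
```

```text
position: [0.4724, 0.0397, 0.0429]
contact_force: [-0.7, -12.0, 6.8]
```

```bash
python3 -m jog '[{"dx":-0.003,"dy":0,"dz":-0.002,"ax":0,"ay":0,"az":0,"grip":-0.5},{"dx":-0.005,"dy":0,"dz":-0.003,"ax":0,"ay":0,"az":0,"grip":-0.5},{"dx":-0.005,"dy":0,"dz":-0.003,"ax":0,"ay":0,"az":0,"grip":-0.5}]' | grep -E "pos|cont";  python3 -m jog '[{"dx":0,"dy":0,"dz":0,"ax":0,"ay":0,"az":0,"grip":0.2},{"dx":0,"dy":0,"dz":0,"ax":0,"ay":0,"az":0,"grip":0.3},{"dx":0,"dy":0,"dz":0,"ax":0,"ay":0,"az":0,"grip":0.3},{"dx":0,"dy":0,"dz":0,"ax":0,"ay":0,"az":0,"grip":0.3},{"dx":0,"dy":0,"dz":0,"ax":0,"ay":0,"az":0,"grip":0.3}]'
```

```text
position: [0.4722, 0.0397, 0.0431]
contact_force: [0.9, -7.6, 1.2]
clock: 12.57
position: [0.4716, 0.0425, 0.0431]
ee_rot: [-0.0, 0.728, 0.685, -0.0]
contact_force: [-0.2, 0.0, 0.9]
width: 0.0554
gripper_force: 0.0
```

```bash
python3 -m jog '[{"dx":0,"dy":0,"dz":-0.06,"ax":0,"ay":0,"az":0,"grip":0.3},{"dx":0,"dy":0,"dz":-0.2,"ax":0,"ay":0,"az":0,"grip":0.3},{"dx":0,"dy":0,"dz":-0.36,"ax":0,"ay":0,"az":0,"grip":0.3},{"dx":0,"dy":0,"dz":-0.52,"ax":0,"ay":0,"az":0,"grip":0.3},{"dx":0,"dy":0,"dz":-0.68,"ax":0,"ay":0,"az":0,"grip":0.3}]';  python3 -m jog '[{"dx":0,"dy":0,"dz":-0.14,"ax":0,"ay":0,"az":0,"grip":0.3},{"dx":0,"dy":0,"dz":-0.14,"ax":0,"ay":0,"az":0,"grip":0.3},{"dx":0,"dy":0,"dz":-0.14,"ax":0,"ay":0,"az":0,"grip":0.3},{"dx":0,"dy":0,"dz":-0.14,"ax":0,"ay":0,"az":0,"grip":0.3},{"dx":0,"dy":0,"dz":-0.14,"ax":0,"ay":0,"az":0,"grip":0.3}]'; python3 -c "
from h import *
d,s=snap('wrist','w5.png');print(s['position'])"
```

```text
clock: 12.98
position: [0.4713, 0.0426, 0.215]
ee_rot: [-0.0, 0.728, 0.685, -0.0]
contact_force: [2.0, -0.6, 0.1]
width: 0.0557
gripper_force: 0.0
clock: 13.4
position: [0.4707, 0.0425, 0.2465]
ee_rot: [-0.001, 0.728, 0.685, -0.001]
contact_force: [0.0, 0.7, -0.4]
width: 0.0555
gripper_force: 0.0
[0.47066972 0.04248019 0.24648495]
```

View pics/w5.png

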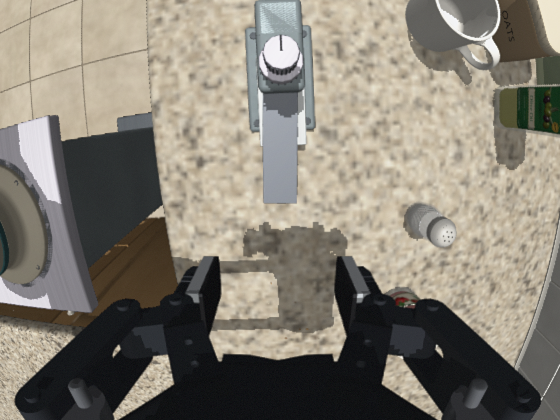

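The wrist view shows the stone lying on the table, straight and about centred (columns 263–299, outer end at row 203). The ratchet top is at about (281,52).

```bash
python3 - <<'E'
from h import *
P=lambda u,v,z:plane('wrist',u,v,z)[:2]
im=cv2.imread('pics/w5.png').astype(int)
m=((im.min(2)>165)&(im.max(2)-im.min(2)<35)).astype(np.uint8); m[:, :255]=0; m[:,306:]=0; m[85:]=0
c=cv2.convexHull(max(cv2.findContours(m,0,1)[0],key=cv2.contourArea)); o,r=cv2.minEnclosingCircle(c); print(o,r,cv2.boundingRect(c))
R=P(*o,.175); print('ratchet',R)
z=.0535
a,b=P(263,202,z),P(297,203,z); c1,c2=P(265,100,z),P(299,100,z)
E=(a+b)/2; print('end',E,'w',np.linalg.norm(a-b)); e=(c1+c2)/2-E; y=np.degrees(np.arctan2(e[1],e[0])); print('stone yaw',y)
t1,t2=P(257,140,.0395),P(306,143,.0395); print('table mid',(t1+t2)/2,np.linalg.norm(t1-t2))
for R in (R,np.array([.4795,.159])):
  g=np.radians(86.4); u=np.array([np.cos(g),np.sin(g)]); v=np.array([-u[1],u[0]])
  print('end in gauge',(E-R)@u,(E-R)@v,'table',((t1+t2)/2-R)@v)
E
```

```text
(278.5, 56.5) 22.902063369750977 (259, 35, 40, 41)
ratchet [0.47832179 0.15513293]
end [0.47195166 0.02412517] w 0.03640004037226568
stone yaw 85.5110905838092
table mid [0.47742877 0.08796558] 0.05260729196892025
end in gauge -0.1311492289160514 -0.0018684808573944582 table -0.003326214437806177
end in gauge -0.13508264849646973 -0.0009354126511025543 table -0.002393146231514273
```

```bash
python3 go.py .479 .158 .215 -3.6; python3 -m jog '[{"dx":0.1,"dy":0,"dz":0,"ax":0,"ay":0,"az":-0.39,"grip":0.3},{"dx":0.22,"dy":0,"dz":0,"ax":0,"ay":0,"az":-0.39,"grip":0.3},{"dx":0.34,"dy":0,"dz":0,"ax":0,"ay":0,"az":-0.39,"grip":0.3},{"dx":0.46,"dy":0,"dz":0,"ax":0,"ay":0,"az":-0.39,"grip":0.3},{"dx":0.46,"dy":0,"dz":0,"ax":0,"ay":0,"az":-0.39,"grip":0.3}]' >/dev/null; for i in 1 2 3; do python3 -m jog '[{"dx":0,"dy":0,"dz":0,"ax":0,"ay":0,"az":-0.39,"grip":0.3},{"dx":0,"dy":0,"dz":0,"ax":0,"ay":0,"az":-0.39,"grip":0.3},{"dx":0,"dy":0,"dz":0,"ax":0,"ay":0,"az":-0.39,"grip":0.3},{"dx":0,"dy":0,"dz":0,"ax":0,"ay":0,"az":-0.39,"grip":0.3},{"dx":0,"dy":0,"dz":0,"ax":0,"ay":0,"az":-0.39,"grip":0.3}]' > /dev/null; done; python3 go.py .479 .158 .215 137; python3 -c "
from h import *
print(manip.get_state()['qpos'].round(2))"
```

```text
pos [0.4707 0.0424 0.2464] yaw -3.5 F [ 0.6  0.3 -0.6] w 0.0553 t 13.45
d [0.463 0.005 0.126] a [-0.003 -0.     0.001] rows 2.878548616961494 0.03559424187127214
pos [0.4782 0.157  0.2465] yaw 137.24 F [0.5 0.6 0.1] w 0.0557 t 15.1167
d [-0.006  0.     0.126] a [ 0.001 -0.002  0.003] rows 0.7550327926362439 0.043992448952939044
[ 0.18  0.16  1.62  0.    1.36 -2.22]
```

```bash
python3 -m jog '[{"dx":-0.005,"dy":0,"dz":0.1,"ax":0,"ay":0,"az":0,"grip":0.3},{"dx":-0.005,"dy":0,"dz":0.2,"ax":0,"ay":0,"az":0,"grip":0.3},{"dx":-0.005,"dy":0,"dz":0.3,"ax":0,"ay":0,"az":0,"grip":0.3},{"dx":-0.005,"dy":0,"dz":0.38,"ax":0,"ay":0,"az":0,"grip":0.3},{"dx":-0.005,"dy":0,"dz":0.394,"ax":0,"ay":0,"az":0,"grip":0.3}]' 20; python3 -m jog '[{"dx":0,"dy":0,"dz":0,"ax":0,"ay":0,"az":0,"grip":0.3},{"dx":0,"dy":0,"dz":0,"ax":0,"ay":0,"az":0,"grip":0},{"dx":0,"dy":0,"dz":0,"ax":0,"ay":0,"az":0,"grip":-0.2},{"dx":0,"dy":0,"dz":0,"ax":0,"ay":0,"az":0,"grip":-0.4},{"dx":0,"dy":0,"dz":0,"ax":0,"ay":0,"az":0,"grip":-0.6}]' 20; python3 -m jog '[{"dx":0,"dy":0,"dz":0,"ax":0,"ay":0,"az":0,"grip":-0.8},{"dx":0,"dy":0,"dz":0,"ax":0,"ay":0,"az":0,"grip":-0.8},{"dx":0,"dy":0,"dz":0,"ax":0,"ay":0,"az":0,"grip":-0.8}]' 20;  python3 go.py .479 .158 .148 137; python3 -c "
from h import *
print(manip.get_state()['moment'].round(3))"
```

```text
clock: 15.53
position: [0.4761, 0.1573, 0.1449]
ee_rot: [-0.005, -0.398, 0.917, 0.001]
contact_force: [-0.6, -0.6, 0.4]
width: 0.0554
gripper_force: 0.0
clock: 15.95
position: [0.4803, 0.1587, 0.1513]
ee_rot: [0.001, -0.398, 0.918, 0.0]
contact_force: [-1.2, 2.8, 3.5]
width: 0.0232
gripper_force: 19.6
clock: 16.2
position: [0.4803, 0.1587, 0.1512]
ee_rot: [0.001, -0.398, 0.917, 0.0]
contact_force: [-2.4, 2.3, 5.7]
width: 0.023
gripper_force: 19.8
pos [0.4803 0.1587 0.1512] yaw 136.88 F [-2.4  2.3  5.7] w 0.023 t 16.2
d [0.006 0.002 0.013] a [-0.     0.002 -0.001] rows 0.0848322233377927 0.026398309742567048
[0.346 0.345 0.042]
```

```bash
cat > rd.py <<'E'
from h import *
from scipy.spatial.transform import Rotation as R
s=manip.get_state(); q=s['ee_rot']; ty=R.from_quat([q[1],q[2],q[3],q[0]]).as_matrix()[:,1]
print('t %.2f yaw %.2f'%(s['clock'],np.degrees(np.arctan2(ty[1],ty[0]))),'p',s['position'].round(4),'F',s['contact_force'].round(1),'M',s['moment'].round(3),'w %.4f g %.0f'%(s['width'],s['gripper_force']),'tau6 %.3f'%s['effort'][5],'q6 %.2f'%s['qpos'][5])
E
python3 -m jog '[{"dx":0,"dy":0,"dz":0,"ax":0,"ay":0,"az":0,"grip":-0.8},{"dx":0,"dy":0,"dz":0,"ax":0,"ay":0,"az":0,"grip":-0.8}]' 70 >/dev/null; python3 rd.py;  python3 -m jog '[{"dx":0,"dy":0,"dz":0,"ax":0,"ay":0,"az":0.04,"grip":-0.8},{"dx":0,"dy":0,"dz":0,"ax":0,"ay":0,"az":0.08,"grip":-0.8},{"dx":0,"dy":0,"dz":0,"ax":0,"ay":0,"az":0.12,"grip":-0.8},{"dx":0,"dy":0,"dz":0,"ax":0,"ay":0,"az":0.16,"grip":-0.8},{"dx":0,"dy":0,"dz":0,"ax":0,"ay":0,"az":0.16,"grip":-0.8}]' >/dev/null; python3 rd.py
```

```text
t 16.37 yaw 136.89 p [0.4803 0.1587 0.1514] F [-1.9  2.1  7.5] M [ 0.375  0.395 -0.001] w 0.0214 g 68 tau6 -0.013 q6 -2.21
t 16.78 yaw 122.37 p [0.4804 0.1586 0.1514] F [-2.3  1.   7.4] M [ 0.293  0.372 -0.1  ] w 0.0216 g 68 tau6 0.288 q6 -1.96
```

```bash
python3 -m jog '[{"dx":0,"dy":0,"dz":0,"ax":0,"ay":0,"az":0.06,"grip":-0.8},{"dx":0,"dy":0,"dz":0,"ax":0,"ay":0,"az":0.12,"grip":-0.8},{"dx":0,"dy":0,"dz":0,"ax":0,"ay":0,"az":0.18,"grip":-0.8},{"dx":0,"dy":0,"dz":0,"ax":0,"ay":0,"az":0.25,"grip":-0.8},{"dx":0,"dy":0,"dz":0,"ax":0,"ay":0,"az":0.25,"grip":-0.8}]' >/dev/null; python3 rd.py; for i in 1 2; do python3 -m jog '[{"dx":0,"dy":0,"dz":0,"ax":0,"ay":0,"az":0.045,"grip":-0.8},{"dx":0,"dy":0,"dz":0,"ax":0,"ay":0,"az":0.09,"grip":-0.8},{"dx":0,"dy":0,"dz":0,"ax":0,"ay":0,"az":0.09,"grip":-0.8}]' >/dev/null; python3 rd.py;done
```

```text
t 17.20 yaw 99.79 p [0.4805 0.1584 0.1514] F [-1.8  2.   6.4] M [ 0.131  0.331 -0.063] w 0.0220 g 68 tau6 0.578 q6 -1.56
t 17.45 yaw 91.76 p [0.4805 0.1583 0.1514] F [-1.8  0.6  7.4] M [ 0.103  0.343 -0.091] w 0.0219 g 68 tau6 0.337 q6 -1.42
t 17.70 yaw 83.66 p [0.4805 0.1582 0.1514] F [-1.1  0.3  7. ] M [ 0.061  0.301 -0.058] w 0.0217 g 68 tau6 0.337 q6 -1.28
```

```bash
for i in 1 2; do python3 -m jog '[{"dx":0,"dy":0,"dz":0,"ax":0,"ay":0,"az":0.045,"grip":-0.8},{"dx":0,"dy":0,"dz":0,"ax":0,"ay":0,"az":0.09,"grip":-0.8},{"dx":0,"dy":0,"dz":0,"ax":0,"ay":0,"az":0.09,"grip":-0.8}]' >/dev/null; python3 rd.py;done
```

```text
t 17.95 yaw 75.56 p [0.4804 0.1581 0.1514] F [-2.2  0.2  8. ] M [-0.007  0.378 -0.095] w 0.0220 g 68 tau6 0.338 q6 -1.14
t 18.20 yaw 67.47 p [0.4804 0.158  0.1514] F [-2.1  0.8  7.8] M [-0.019  0.382 -0.07 ] w 0.0220 g 68 tau6 0.338 q6 -1.00
```

```bash
python3 rd.py; python3 - <<'E'
from h import *
snap('side','sd6.png')
E
```

```text
t 18.20 yaw 67.47 p [0.4804 0.158  0.1514] F [-2.1  0.8  7.8] M [-0.019  0.382 -0.07 ] w 0.0220 g 68 tau6 0.338 q6 -1.00
```

```bash
for i in 1 2; do python3 -m jog '[{"dx":0,"dy":0,"dz":0,"ax":0,"ay":0,"az":0.045,"grip":-0.8},{"dx":0,"dy":0,"dz":0,"ax":0,"ay":0,"az":0.09,"grip":-0.8},{"dx":0,"dy":0,"dz":0,"ax":0,"ay":0,"az":0.09,"grip":-0.8}]' >/dev/null; python3 rd.py;done
```

```text
t 18.50 yaw 59.37 p [0.4803 0.1579 0.1514] F [-2.3  0.7  7.3] M [-0.075  0.429 -0.092] w 0.0217 g 68 tau6 0.338 q6 -0.86
t 18.75 yaw 51.27 p [0.4802 0.1579 0.1514] F [-2.1 -0.6  7.6] M [-0.121  0.438  0.005] w 0.0218 g 68 tau6 0.339 q6 -0.71
```

```bash
for i in 1 2; do python3 -m jog '[{"dx":0,"dy":0,"dz":0,"ax":0,"ay":0,"az":0.045,"grip":-0.8},{"dx":0,"dy":0,"dz":0,"ax":0,"ay":0,"az":0.09,"grip":-0.8},{"dx":0,"dy":0,"dz":0,"ax":0,"ay":0,"az":0.09,"grip":-0.8}]' >/dev/null; python3 rd.py;done
```

```text
t 19.00 yaw 43.17 p [0.4802 0.1578 0.1514] F [-1.8 -0.7  8.4] M [-0.096  0.451 -0.08 ] w 0.0217 g 68 tau6 0.339 q6 -0.57
t 19.25 yaw 35.07 p [0.4801 0.1578 0.1514] F [-2.2 -0.4  8.7] M [-0.078  0.486 -0.06 ] w 0.0222 g 68 tau6 0.339 q6 -0.43
```

```bash
for i in 1 2; do python3 -m jog '[{"dx":0,"dy":0,"dz":0,"ax":0,"ay":0,"az":0.045,"grip":-0.8},{"dx":0,"dy":0,"dz":0,"ax":0,"ay":0,"az":0.09,"grip":-0.8},{"dx":0,"dy":0,"dz":0,"ax":0,"ay":0,"az":0.09,"grip":-0.8}]' >/dev/null; python3 rd.py;done
```

```text
t 19.50 yaw 26.97 p [0.48   0.1578 0.1514] F [-2.8 -0.7  7.7] M [-0.154  0.506 -0.065] w 0.0220 g 68 tau6 0.339 q6 -0.29
t 19.75 yaw 18.90 p [0.4799 0.1577 0.1514] F [-2.2 -1.   7.7] M [-0.118  0.578  0.027] w 0.0219 g 68 tau6 0.490 q6 -0.15
```

```bash
for i in 1 2; do python3 -m jog '[{"dx":0,"dy":0,"dz":0,"ax":0,"ay":0,"az":0.011,"grip":-0.8},{"dx":0,"dy":0,"dz":0,"ax":0,"ay":0,"az":0.022,"grip":-0.8},{"dx":0,"dy":0,"dz":0,"ax":0,"ay":0,"az":0.022,"grip":-0.8}]' >/dev/null; python3 rd.py;done
```

```text
t 20.00 yaw 17.03 p [0.4799 0.1577 0.1514] F [-1.9 -0.1  8.2] M [-0.126  0.548  0.08 ] w 0.0221 g 68 tau6 0.191 q6 -0.12
t 20.25 yaw 15.05 p [0.4799 0.1577 0.1514] F [-2.6 -0.6  8.6] M [-0.133  0.523  0.055] w 0.0218 g 68 tau6 0.192 q6 -0.08
```

```bash
for i in 1 2; do python3 -m jog '[{"dx":0,"dy":0,"dz":0,"ax":0,"ay":0,"az":0.028,"grip":-0.8},{"dx":0,"dy":0,"dz":0,"ax":0,"ay":0,"az":0.056,"grip":-0.8},{"dx":0,"dy":0,"dz":0,"ax":0,"ay":0,"az":0.056,"grip":-0.8}]' >/dev/null; python3 rd.py;done;  python3 -m jog '[{"dx":0,"dy":0,"dz":0,"ax":0,"ay":0,"az":0,"grip":-0.8},{"dx":0,"dy":0,"dz":0,"ax":0,"ay":0,"az":0,"grip":-0.8}]' >/dev/null; python3 rd.py
```

```text
t 20.50 yaw 9.95 p [0.4798 0.1577 0.1514] F [-2.6 -0.9  9.2] M [-0.134  0.614  0.064] w 0.0218 g 68 tau6 0.330 q6 0.01
t 20.75 yaw 4.91 p [0.4798 0.1577 0.1514] F [-2.9 -0.3  8.3] M [-0.142  0.558  0.088] w 0.0222 g 68 tau6 0.330 q6 0.09
t 20.92 yaw 4.98 p [0.4798 0.1577 0.1514] F [-2.8  0.6  8.2] M [-0.096  0.599  0.15 ] w 0.0215 g 68 tau6 0.069 q6 0.09
```

```bash
python3 -m jog '[{"dx":0,"dy":0,"dz":0,"ax":0,"ay":0,"az":0,"grip":0},{"dx":0,"dy":0,"dz":0,"ax":0,"ay":0,"az":0,"grip":0.3},{"dx":0,"dy":0,"dz":0,"ax":0,"ay":0,"az":0,"grip":0.3},{"dx":0,"dy":0,"dz":0,"ax":0,"ay":0,"az":0,"grip":0.3},{"dx":0,"dy":0,"dz":0,"ax":0,"ay":0,"az":0,"grip":0.3}]'; python3 -m jog '[{"dx":0,"dy":0,"dz":-0.05,"ax":0,"ay":0,"az":0,"grip":0.3},{"dx":0,"dy":0,"dz":-0.15,"ax":0,"ay":0,"az":0,"grip":0.3},{"dx":0,"dy":0,"dz":-0.25,"ax":0,"ay":0,"az":0,"grip":0.3},{"dx":0,"dy":0,"dz":-0.25,"ax":0,"ay":0,"az":0,"grip":0.3},{"dx":0,"dy":0,"dz":-0.25,"ax":0,"ay":0,"az":0,"grip":0.3}]'; python3 go.py .53 .03 .2 5
```

```text
clock: 21.33
position: [0.4799, 0.158, 0.1496]
ee_rot: [-0.0, 0.676, 0.737, -0.0]
contact_force: [1.1, -0.0, 0.5]
width: 0.0556
gripper_force: 0.0
clock: 21.75
position: [0.4809, 0.1582, 0.2136]
ee_rot: [0.001, 0.676, 0.737, 0.001]
contact_force: [-0.1, 0.2, -0.5]
width: 0.0554
gripper_force: 0.0
pos [0.4809 0.1582 0.2136] yaw 4.95 F [-0.1  0.2 -0.5] w 0.0554 t 21.75
d [-0.528  0.151  0.055] a [ 0.002 -0.    -0.001] rows 3.3080188148514944 0.027970045243960538
```

```bash
python3 -m jog '[{"dx":-0.1,"dy":0.03,"dz":0,"ax":0,"ay":0,"az":0,"grip":0.3},{"dx":-0.24,"dy":0.07,"dz":0,"ax":0,"ay":0,"az":0,"grip":0.3},{"dx":-0.38,"dy":0.11,"dz":0,"ax":0,"ay":0,"az":0,"grip":0.3},{"dx":-0.48,"dy":0.14,"dz":0.02,"ax":0,"ay":0,"az":0,"grip":0.3},{"dx":-0.5,"dy":0.15,"dz":0.04,"ax":0,"ay":0,"az":0,"grip":0.3}]' >/dev/null; python3 -m jog '[{"dx":0,"dy":0,"dz":0,"ax":0,"ay":0,"az":0,"grip":0.3},{"dx":0,"dy":0,"dz":0,"ax":0,"ay":0,"az":0,"grip":0.3},{"dx":0,"dy":0,"dz":0,"ax":0,"ay":0,"az":0,"grip":0.3}]' >/dev/null; python3 - <<'E'
from h import *
d,s=snap('wrist','w7.png'); print(s['position'],s['ee_rot'])
from scipy.spatial.transform import Rotation as R
T=d['T_tool_cam'];q=s['ee_rot'];Rw=R.from_quat([*q[1:],q[0]]).as_matrix()
def pj(p):
    c=T[:3,:3].T@(Rw.T@(np.array(p)-s['position'])-T[:3,3]); h=np.hypot(c[0],c[1]); t=np.arctan2(h,c[2]); K=d['mtx']
    return np.array([K[0,2]+K[0,0]*t*c[0]/h,K[1,2]+K[1,1]*t*c[1]/h])
u,v=pj([.4797,.158,.16]).astype(int); print(u,v)
x0,y0=max(u-50,0),max(v-38,0); print(x0,y0)
cv2.imwrite('pics/c7.png',cv2.resize(d['img'][y0:y0+75,x0:x0+100,::-1],None,fx=8,fy=8,interpolation=cv2.INTER_CUBIC))
E
```

```text
[0.52714432 0.0378369  0.20171743] [-9.77217875e-04  6.75617106e-01  7.37252011e-01 -2.07004806e-04]
211 31
161 0
```

View pics/c7.png

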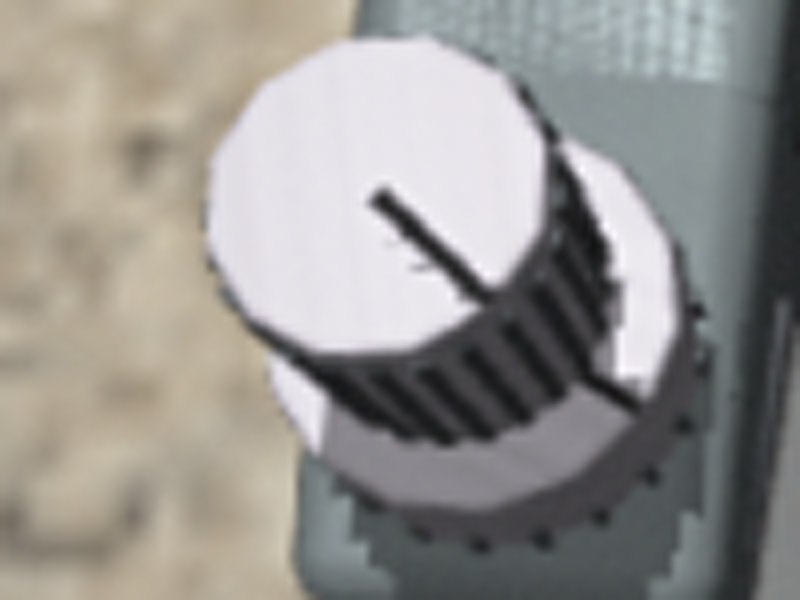

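The crop shows both lines: the ratchet's from (380,197) to (490,300), and the thimble's from about (585,378) to (638,410).

```bash
python3 - <<'E'
from h import *
P=lambda u,v,z:plane('wrist',(u+.5)/8-.5+161,(v+.5)/8-.5,z)[:2]
A=lambda e:np.degrees(np.arctan2(e[1],e[0]))
c=P(380,197,.175); print('centre',c)
r=A(P(488,300,.175)-c); print('ratchet',r)
a,b=P(585,378,.1395),P(638,410,.1395); print('thimble',A(b-a),A(b-c),np.linalg.norm(b-c))
# thimble centre from its outline (left,right,bottom edge points of top ring)
T=np.array([P(*p,.1395) for p in [(270,360),(322,457),(400,500),(490,508),(570,478),(636,412),(676,320),(670,240),(620,175)]])
M=np.c_[2*T,np.ones(len(T))]; s=np.linalg.lstsq(M,(T**2).sum(1),rcond=None)[0]; t=s[:2]; print('thimble c',t,np.sqrt(s[2]+t@t),A(b-t),'slip',A(b-t)-r)
E
python3 rd.py
```

```text
centre [0.48075874 0.15825024]
ratchet -42.003823174423395
thimble -29.080095732399904 -28.371806709125142 0.015625679822931175
thimble c [0.48042233 0.15849559] 0.016307779330122778 -28.571928614913972 slip 13.431894559509423
t 22.47 yaw 5.03 p [0.5273 0.038  0.2021] F [ 0.7 -0.5  0.2] M [0.02  0.033 0.009] w 0.0555 g 0 tau6 0.003 q6 -0.15
```

The slip measures about 13.4 degrees, which is inside the limits but short of the 20 asked for. I'll re-grip and turn about 7 degrees more.

```bash
python3 go.py .48 .158 .2135 5; python3 -m jog '[{"dx":0.05,"dy":-0.02,"dz":-0.04,"ax":0,"ay":0,"az":0,"grip":0.3},{"dx":0.19,"dy":-0.06,"dz":-0.04,"ax":0,"ay":0,"az":0,"grip":0.3},{"dx":0.33,"dy":-0.1,"dz":-0.04,"ax":0,"ay":0,"az":0,"grip":0.3},{"dx":0.45,"dy":-0.14,"dz":-0.04,"ax":0,"ay":0,"az":0,"grip":0.3},{"dx":0.495,"dy":-0.147,"dz":-0.04,"ax":0,"ay":0,"az":0,"grip":0.3}]' >/dev/null; python3 -m jog '[{"dx":0,"dy":0,"dz":0,"ax":0,"ay":0,"az":0,"grip":0.3},{"dx":0,"dy":0,"dz":0,"ax":0,"ay":0,"az":0,"grip":0.3},{"dx":0,"dy":0,"dz":0,"ax":0,"ay":0,"az":0,"grip":0.3},{"dx":0,"dy":0,"dz":0,"ax":0,"ay":0,"az":0,"grip":0.3}]' >/dev/null; python3 go.py .48 .158 .15 5
```

```text
pos [0.5273 0.038  0.2021] yaw 5.03 F [ 0.7 -0.5  0.2] w 0.0555 t 22.4667
d [ 0.495 -0.147 -0.045] a [-0.    -0.001  0.   ] rows 3.106182916627998 0.009953335622079656
pos [0.4811 0.1561 0.2125] yaw 4.91 F [ 0.1 -1.   0.4] w 0.0556 t 23.2167
d [ 0.008 -0.004  0.25 ] a [ 0.     0.    -0.001] rows 1.500021152253234 0.01425729626484969
```

```bash
python3 -m jog '[{"dx":0.006,"dy":-0.004,"dz":0.08,"ax":0,"ay":0,"az":0,"grip":0.3},{"dx":0.006,"dy":-0.004,"dz":0.16,"ax":0,"ay":0,"az":0,"grip":0.3},{"dx":0.006,"dy":-0.004,"dz":0.24,"ax":0,"ay":0,"az":0,"grip":0.3},{"dx":0.006,"dy":-0.004,"dz":0.25,"ax":0,"ay":0,"az":0,"grip":0.3},{"dx":0.006,"dy":-0.004,"dz":0.25,"ax":0,"ay":0,"az":0,"grip":0.3}]' 20 >/dev/null; python3 -m jog '[{"dx":0,"dy":0,"dz":0,"ax":0,"ay":0,"az":0,"grip":0.1},{"dx":0,"dy":0,"dz":0,"ax":0,"ay":0,"az":0,"grip":-0.1},{"dx":0,"dy":0,"dz":0,"ax":0,"ay":0,"az":0,"grip":-0.3},{"dx":0,"dy":0,"dz":0,"ax":0,"ay":0,"az":0,"grip":-0.5},{"dx":0,"dy":0,"dz":0,"ax":0,"ay":0,"az":0,"grip":-0.8}]' 20 >/dev/null; python3 -m jog '[{"dx":0,"dy":0,"dz":0,"ax":0,"ay":0,"az":0,"grip":-0.8},{"dx":0,"dy":0,"dz":0,"ax":0,"ay":0,"az":0,"grip":-0.8},{"dx":0,"dy":0,"dz":0,"ax":0,"ay":0,"az":0,"grip":-0.8}]' 70 >/dev/null; python3 rd.py; python3 -m jog '[{"dx":0,"dy":0,"dz":0,"ax":0,"ay":0,"az":0.025,"grip":-0.8},{"dx":0,"dy":0,"dz":0,"ax":0,"ay":0,"az":0.05,"grip":-0.8},{"dx":0,"dy":0,"dz":0,"ax":0,"ay":0,"az":0.075,"grip":-0.8},{"dx":0,"dy":0,"dz":0,"ax":0,"ay":0,"az":0.075,"grip":-0.8}]' >/dev/null; python3 rd.py
```

```text
t 24.30 yaw 4.97 p [0.4799 0.1582 0.1512] F [-2.4 -1.4  7.1] M [-0.141  0.347 -0.044] w 0.0217 g 68 tau6 -0.002 q6 0.09
t 24.63 yaw -1.82 p [0.4799 0.1583 0.1512] F [-1.6 -1.   8. ] M [-0.12   0.357  0.094] w 0.0218 g 68 tau6 0.302 q6 0.21
```

Release, rise, and measure again from the same viewpoint, in numbers only.

```bash
python3 -m jog '[{"dx":0,"dy":0,"dz":0,"ax":0,"ay":0,"az":0,"grip":0},{"dx":0,"dy":0,"dz":0,"ax":0,"ay":0,"az":0,"grip":0.3},{"dx":0,"dy":0,"dz":0,"ax":0,"ay":0,"az":0,"grip":0.3},{"dx":0,"dy":0,"dz":0,"ax":0,"ay":0,"az":0,"grip":0.3},{"dx":0,"dy":0,"dz":0,"ax":0,"ay":0,"az":0,"grip":0.3}]' >/dev/null; python3 -m jog '[{"dx":0,"dy":0,"dz":-0.05,"ax":0,"ay":0,"az":0,"grip":0.3},{"dx":0,"dy":0,"dz":-0.15,"ax":0,"ay":0,"az":0,"grip":0.3},{"dx":0,"dy":0,"dz":-0.25,"ax":0,"ay":0,"az":0,"grip":0.3},{"dx":0,"dy":0,"dz":-0.25,"ax":0,"ay":0,"az":0,"grip":0.3},{"dx":0,"dy":0,"dz":-0.25,"ax":0,"ay":0,"az":0,"grip":0.3}]' >/dev/null;  python3 -m jog '[{"dx":-0.1,"dy":0.03,"dz":0,"ax":0,"ay":0,"az":-0.075,"grip":0.3},{"dx":-0.24,"dy":0.06,"dz":0,"ax":0,"ay":0,"az":-0.075,"grip":0.3},{"dx":-0.38,"dy":0.08,"dz":0,"ax":0,"ay":0,"az":-0.075,"grip":0.3},{"dx":-0.48,"dy":0.09,"dz":0.02,"ax":0,"ay":0,"az":-0.075,"grip":0.3},{"dx":-0.51,"dy":0.09,"dz":0.04,"ax":0,"ay":0,"az":-0.075,"grip":0.3}]' >/dev/null; python3 -m jog '[{"dx":0,"dy":0,"dz":0,"ax":0,"ay":0,"az":0,"grip":0.3},{"dx":0,"dy":0,"dz":0,"ax":0,"ay":0,"az":0,"grip":0.3},{"dx":0,"dy":0,"dz":0,"ax":0,"ay":0,"az":0,"grip":0.3},{"dx":0,"dy":0,"dz":0,"ax":0,"ay":0,"az":0,"grip":0.3}]' >/dev/null; python3 - <<'E'
from h import *
d,s=snap('wrist','w8.png'); K=d['mtx']; print(s['position'])
from scipy.spatial.transform import Rotation as R
T=d['T_tool_cam'];q=s['ee_rot'];Rw=R.from_quat([*q[1:],q[0]]).as_matrix()
def pj(p):
    c=T[:3,:3].T@(Rw.T@(p-s['position'])-T[:3,3]); h=np.hypot(c[0],c[1]); t=np.arctan2(h,c[2])
    return K[0,2]+K[0,0]*t*c[0]/h,K[1,2]+K[1,1]*t*c[1]/h
g=d['img'].astype(np.float32).mean(2)
for n,z,rr in(('ratchet',.175,np.arange(.002,.0105,.0005)),('thimble',.1395,np.arange(.0135,.0155,.0005))):
    an=np.arange(-75,5,1.5)
    pr=[]
    for a in an:
        e=np.array([np.cos(np.radians(a)),np.sin(np.radians(a)),0])
        uv=np.array([pj(np.array([.4805,.1583,z])+r*e) for r in rr],np.float32)
        pr.append(cv2.remap(g,uv[:,0].copy(),uv[:,1].copy(),cv2.INTER_LINEAR).mean())
    pr=np.array(pr); i=pr.argsort()[:4]; print(n,an[i],pr[i].round(),pr.round().astype(int).tolist())
E
```

```text
[0.49796363 0.03135758 0.20223882]
ratchet [-48.  -46.5 -49.5 -45. ] [56. 60. 62. 75.] [231, 230, 228, 226, 223, 221, 218, 214, 209, 204, 195, 184, 168, 149, 125, 100, 77, 62, 56, 60, 75, 99, 127, 154, 174, 187, 197, 204, 211, 217, 221, 224, 227, 229, 231, 232, 234, 235, 235, 236, 236, 236, 236, 236, 236, 236, 237, 237, 237, 237, 236, 237, 237, 237]
thimble [-27.  -28.5 -25.5 -30. ] [36. 39. 63. 70.] [140, 140, 141, 142, 142, 142, 141, 139, 138, 137, 138, 140, 141, 142, 144, 144, 145, 144, 143, 143, 141, 139, 138, 138, 138, 138, 139, 139, 135, 112, 70, 39, 36, 63, 106, 148, 179, 207, 226, 234, 234, 234, 234, 234, 233, 233, 234, 235, 236, 237, 237, 237, 237, 236]
```

The slip is about 20 degrees and the gripper is clear of everything.

```bash
python3 -c "
from rig import manip
print(manip.sign_off())"
```

```text
the job is handed in; nothing more can be done
None
```

I handed the job in: the stone lies home against the stop, let go and clamped under the spindle, with the ratchet slipped about 20° by the camera; the mill, jar and mug were not touched, and the hand-in gave no verdict.

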